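# Re-space the parts tote and lay the long frame bar in it

### The job

Take the long slotted aluminium bar out of the sloped rest and lay it down flat on the cork pad, letting go of it there. Slide the tote's divider towards the clamp's end so that the other bay becomes long enough for the bar while the clamp keeps room to lie flat and loose in its own bay; then pick the bar up afresh and lay it flat, lengthwise, on the floor of the long bay. Leave the beaker, the white bottle and the screwdriver where they are.

Things in the scene. Friction and masses are not known exactly. Their poses are not given: they have to be found in the camera images.
- bar_center (a point): Centre of the long bar: a plain square aluminium profile 20 x 20 x 190 mm with dark slots down its sides, 0.2 kg, loose. Its z axis runs along the bar towards its upper end (95 mm from the centre to either end); its x and y axes are square to its sides. It starts in the sloped rest, leaning 25 degrees from vertical towards the rest's +x, foot down; its y axis is the rest's y. The uppermost 75 mm of the bar stand clear of the rest.
- rest: Sloped rest of grey painted sheet, fixed: base plate 110 (x) x 70 (y) x 8 mm; on it a narrow trough leaning 25 degrees from vertical towards its +x, which holds the foot of the bar (foot 19 mm above the bench, 25 mm behind the origin in x). Trough, measured along the bar from its foot: side cheeks to 95 mm, back plate (+x side) to 115 mm, front lip to 40 mm; 4 mm play at either side and in front. The bar is pulled out upwards. Origin: centre of the underside.
- pad: Fixed square cork pad 90 x 90 x 14 mm on the bench. The bar is longer than it, so both its ends overhang. Origin: centre of the underside, sides along x and y.
- tote: Fixed grey open tote, outside 110 (x) x 330 (y) x 54 mm high, walls and floor 5 mm; inside 100 x 320 mm. Origin: centre of the underside; y is its length. One upright divider parts it into two bays: the clamp lies in the -y bay, the +y bay is empty.
- divider (a joint): Position of the sliding divider along the tote's y (m): 0 at mid-length, growing towards +y, travel -0.12 to 0.12. It slides with about 2 N of friction and stays where left. The plate is 6 mm thick, so the +y bay is 157 mm minus this value long and the -y bay 157 mm plus it. Starts at 0 to 0.07.
- divider_tab (a point): Grip point on the divider's tab, at mid-width of the tote, 72 mm above the bench; axes as the tote's. The white tab is a block 32 (x) x 14 (y) x 36 mm, from 52 to 88 mm above the bench, on top of the divider plate (plate top at 52 mm; a thin 116 mm wide strip lies over the rims, up to 58 mm).
- clamp_center (a point): Centre of the boss-head clamp, a short dark steel U-shaped part 34 x 70 (its y) x 38 mm high, 0.18 kg, loose, lying flat in the tote's -y bay with its z axis up. The point is 14 mm above its underside. The divider may push it along the floor.
- beaker: Glass beaker, 66 mm across, 90 mm high, loose, upright, a bystander. Origin: centre of its underside.
- wash_bottle: White plastic bottle, 64 mm across, 140 mm high, loose, upright, a bystander. Origin: centre of its underside.
- screwdriver: Screwdriver lying on the bench in front of the tote, a bystander.
Not all that is in view belongs to the job. What is shaped like the part that bears bar_center but blue is not meant.

How it is judged:
By the outcome, as a careful person would: the job done as asked, in the order asked, and still so for the second after the job is handed in, with the robot touching nothing.
It also fails if it takes over 67 s, if anything falls off the work surface, if the arm or the gripper's body presses on something with over 40 N, if the wrist force passes 120 N, or if a joint passes its speed limit or range.

### The arm

A 6-joint arm with a two-finger parallel gripper is mounted at the origin on the work surface. World frame = base frame: x ahead of the robot, y to its left, z up, the work surface at z = 0. Lengths are in mm, angles in rad, forces in N, time in s.
With the tool pointing down it reaches from about 350 to 925 mm from the base axis. Payload 6.4 kg.
Tool frame: the origin (TCP) lies midway between the tips of the shut fingers; the grasp point (between the pads) lies 19 mm behind it; y points along the fingers, x is the direction in which the jaws open and shut, and the axes are right-handed (so a half turn about y gives the same grasp; the last joint's range is limited). The gripper opens to 85 mm and grips with 20 to 120 N. Pads are 22 mm wide; open, the fingers measure 114 mm over their backs; the gripper's body (76 mm by 85 mm) begins 54 mm behind the grasp point. The pads swing forward as they close: fully open they stand 13 mm farther back than shut.
Start: joints at [-0.174, 0.245, 1.558, -0, 1.339, -0.174], TCP at [650.011, 0.004, 231.29] pointing down, gripper open.
Joint ranges: [-3.13, 3.13], [-1.02, 2.26], [0.13, 2.54], [-0.95, 4.09], [0.21, 2.88], [-2.74, 2.74]. Speed limits (rad/s): [2.57, 2.57, 3.14, 3.14, 3.14, 3.14].

### API

Orientations are given as a 3x3 rotation matrix whose columns are the frame's x, y, z axes.
In Python, from plant import monitor, viewer, workorder gives the robot as it stands. The module is installed in compiled form; this text tells all that it offers.
- The arm moves only by the tool play_rows, never from a script. Its argument "series" is a list of rows, each a list of 5 numbers: the shift along the tool's x, y, z in m, then the turn about the tool's y in degrees, then the closure in counts, from 0 (fully open) to 255 (shut). In form: [[x, y, z, spin, gripper], ...]. A call has 1 to 10 rows; each row is the pose to reach, as a shift and turn from the pose measured when the call began, along the tool's axes at that moment; what a row does not reach only later rows make up. A row lasts 1/10 s, in which the tool goes at most 50 mm and 8.59 degrees, less where a joint would pass 70% of its speed; a pose out of reach is approached as far as the arm can. A call with a gripper value outside its range is refused whole. The fingers move at their own pace and stop on an object; "squeeze" is the grip in N (left out, the last holds). Time passes only in rows, so rows that repeat a pose let the fingers close. It gives the time, the measured TCP pose, the force and the opening at its end, in the units of the state.
- monitor.sense(): the state, without advancing time (a new reading comes with each control period).
- viewer.camera(name): name is "scene" or "side" or "wrist"; returns a dict with "img" (400x640x3 uint8, red, green, blue), "depth" (400x640 float32, mm along the optical axis (not along the pixel's ray), 0 where there is no reading), "camera_matrix" (3x3 intrinsics, pixels), "pose" (4x4, takes a point from camera to world coordinates). Camera axes: x right, y down, z forward; pixel columns grow to the right and rows downward; lengths in mm; the calibration is good to about 2 mm. A picture is of the moment at which its call begins.
- workorder.sign_off(): hands the job in, once; it reports no verdict.
The state is a dict: "clock": time; "joint_positions": joint angles; "dq": joint speeds; "tau": joint torques, N m; "position": TCP position; "ee_rot": TCP orientation; "contact_force": force on the tool from outside, world axes, zero at the start; "torque": the same for the moment, N m; "gripper_width": finger opening in mm.
Only numpy, scipy, OpenCV 4.12 (cv2) and the standard library are available. Lean on these libraries where they do the work, as an engineer would, in place of code of your own. Each camera call takes 0.05 s, during which the arm holds its last target.

## Working session

There is one attempt and no reset: what is moved stays moved. The work goes in short steps, Python scripts to look and compute and a tool call to move; the robot and the scene stay as the last step left them, time stands still between calls to the robot, and variables do not carry over. Pictures are saved under pics/ and viewed, and the job is handed in when it is done.

Besides the shell and the picture viewer there is one more tool, called after "Call:" by a JSON object that holds its "api" and its "payload", one argument or row to a line. play_rows: Moves the arm, as the interface text tells. Its arguments: {"type":"object","properties":{"series":{"type":"array"},"squeeze":{"type":"number"}},"required":["series"]}

```bash
mkdir -p pics
cat > h.py <<'E'
import numpy as np, cv2
from plant import monitor, viewer, workorder
def snap(name,tag):
    c=viewer.camera(name); cv2.imwrite(f'pics/{tag}.png',c['img'][:,:,::-1]); 
    np.savez(f'pics/{tag}.npz',**c); return c
def load(tag): return dict(np.load(f'pics/{tag}.npz'))
def world(c,u,v,d=None):
    K=c['camera_matrix'];P=c['pose']
    if d is None: d=c['depth'][int(v),int(u)]
    p=np.linalg.inv(K)@np.array([u,v,1.])*d
    return P[:3,:3]@p+P[:3,3]
def cloud(c):
    K=c['camera_matrix'];P=c['pose'];h,w=c['depth'].shape
    v,u=np.mgrid[:h,:w]; r=np.stack([u,v,np.ones_like(u)],-1)@np.linalg.inv(K).T
    return (r*c['depth'][...,None])@P[:3,:3].T+P[:3,3]
def plane(c,u,v,z):
    K=c['camera_matrix'];P=c['pose']
    r=P[:3,:3]@np.linalg.inv(K)@np.array([u,v,1.]); o=P[:3,3]
    return o+r*(z-o[2])/r[2]
E
python3 - <<'E'
from h import *
np.set_printoptions(precision=3,suppress=True)
for n in ['scene','side','wrist']:
    c=snap(n,n+'0'); print(n,c['pose'],c['camera_matrix'][0,0])
s=monitor.sense();print(s)
E
```

```text
scene [[   0.736    0.554   -0.39   961.154]
 [   0.677   -0.613    0.408 -558.261]
 [  -0.013   -0.564   -0.826 1089.387]
 [   0.       0.       0.       1.   ]] 433.35670140014923
side [[ -0.974  -0.125   0.192 233.126]
 [ -0.229   0.542  -0.809 931.579]
 [ -0.003  -0.831  -0.556 768.696]
 [  0.      0.      0.      1.   ]] 452.82176069794247
wrist [[  1.      0.001  -0.001 648.802]
 [  0.     -0.951  -0.31   79.596]
 [ -0.001   0.31   -0.951 372.002]
 [  0.      0.      0.      1.   ]] 343.5571109038551
{'clock': 0.15, 'joint_positions': array([-0.174,  0.246,  1.559, -0.   ,  1.339, -0.174]), 'dq': array([ 0.003, -0.001, -0.005,  0.002, -0.   ,  0.   ]), 'tau': array([  0.   , -42.998, -32.655,  -0.   ,   0.004,   0.   ]), 'position': array([649.568,   0.063, 230.419]), 'ee_rot': array([[ 1.   , -0.002,  0.   ],
       [-0.   ,  0.   ,  1.   ],
       [-0.002, -1.   ,  0.   ]]), 'contact_force': array([-0.294, -0.163,  0.121]), 'torque': array([-0.003, -0.017,  0.011]), 'gripper_width': 85.45892340052892}
```

View pics/scene0.png

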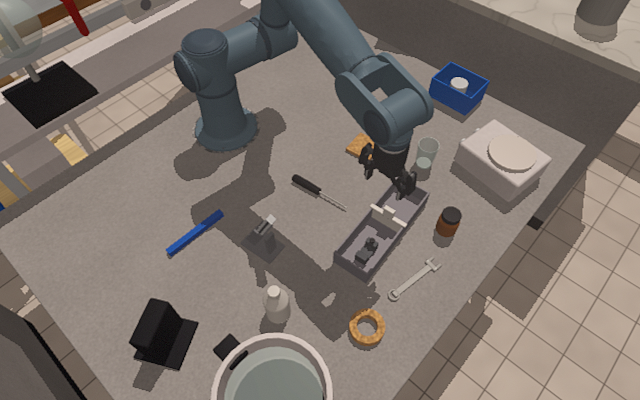

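View pics/side0.png

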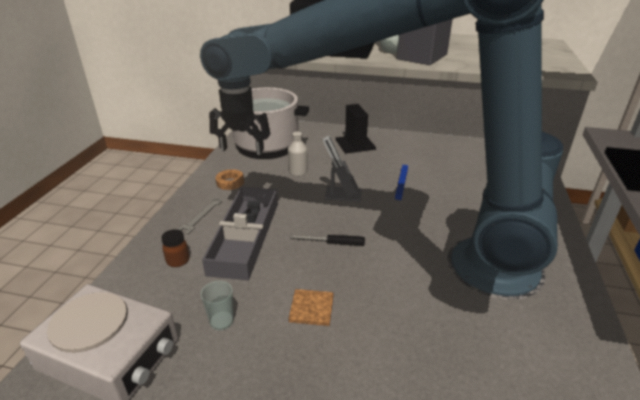

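View pics/wrist0.png

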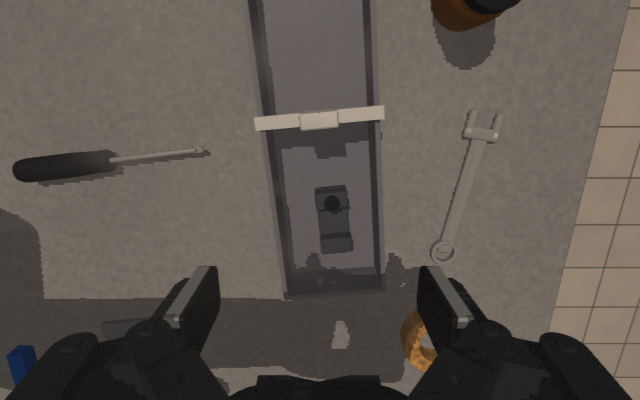

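Run:
```python
from h import *
s=load('scene0');d=load('side0')
a=cv2.resize(s['img'][190:290,220:320,::-1],(400,400),interpolation=cv2.INTER_CUBIC)
b=cv2.resize(d['img'][120:220,290,None] if 0 else d['img'][120:220,290:390,::-1],(400,400),interpolation=cv2.INTER_CUBIC)
cv2.imwrite('pics/c1.png',np.hstack([a,b]))
np.set_printoptions(precision=1,suppress=True)
for n,c in (('s',s),('d',d)):
    W=cloud(c); 
    # points above bench in bar region
    z=W[...,2]
    for lo,hi in ((150,200),(120,150),(90,120),(60,90),(30,60),(5,12)):
        sl=(slice(190,290),slice(220,320)) if n=='s' else (slice(120,220),slice(290,390))
        w=W[sl];m=(w[...,2]>lo)&(w[...,2]<hi)
        if m.sum(): print(n,lo,hi,m.sum(),w[m].mean(0),w[m].min(0),w[m].max(0))
```

```text
s 150 200 116 [ 481.  -230.6  182. ] [ 460.1 -238.7  150.2] [ 496.1 -215.6  199.2]
s 120 150 83 [ 533.6 -286.4  136.8] [ 444.9 -346.3  120. ] [ 612.  -211.2  148.1]
s 90 120 113 [ 457.6 -243.5  105.3] [ 420.5 -318.1   90. ] [ 601.2 -211.5  119.9]
s 60 90 142 [ 451.3 -235.    77.3] [ 404.6 -252.8   60. ] [ 472.5 -211.9   90. ]
s 30 60 105 [ 445.  -238.4   45.9] [ 394.3 -253.9   30.2] [ 471.8 -212.2   60. ]
s 5 12 791 [ 431.6 -220.9    7.5] [ 222.1 -380.4    5. ] [616.1   7.3  12. ]
d 150 200 136 [ 472.4 -219.4  173.1] [ 453.5 -237.9  150.1] [ 492.1 -209.3  196.5]
d 120 150 180 [ 522.1 -297.4  133.1] [ 413.5 -532.6  120.3] [ 659.4 -214.2  149.8]
d 90 120 504 [ 512.4 -370.   103.9] [ 403.5 -587.9   90.1] [ 660.1 -205.7  120. ]
d 60 90 540 [ 497.9 -369.7   75.1] [ 403.6 -618.5   60. ] [ 661.9 -205.5   89.9]
d 30 60 485 [ 481.7 -360.4   45.4] [ 389.7 -606.9   30. ] [ 661.5 -208.1   60. ]
d 5 12 586 [ 449.2 -371.2    8. ] [ 370.3 -638.3    5. ] [ 623.1 -189.5   12. ]
```

View pics/c1.png

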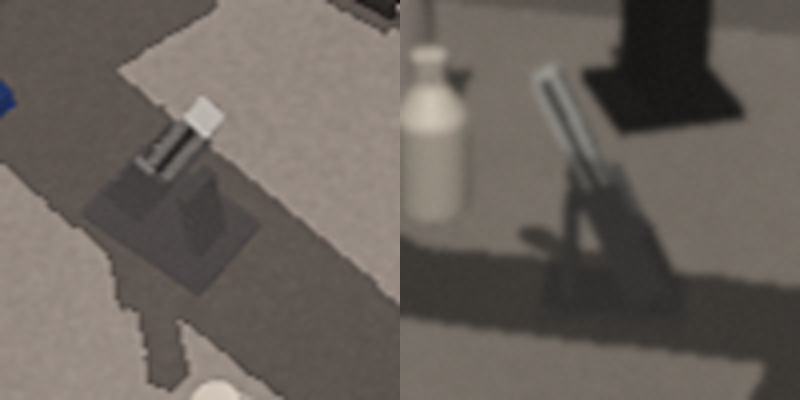

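```bash
python3 - <<'E'
from h import *
np.set_printoptions(precision=1,suppress=True)
s=load('scene0');d=load('side0');w=load('wrist0')
print('top',plane(s,220+203/4-.5,190+117/4-.5,191))
c=[plane(s,220+x/4-.5,190+y/4-.5,8) for x,y in ((83,213),(197,295),(258,228))]
print('plate',c,np.linalg.norm(c[1]-c[0]),np.linalg.norm(c[2]-c[1]), np.degrees(np.arctan2(*(c[1]-c[0])[1::-1])),'ctr',(c[0]+c[2])/2)
# pad: orange mask in side
for n,c in (('side',d),):
    hsv=cv2.cvtColor(c['img'],cv2.COLOR_RGB2HSV)
    m=cv2.inRange(hsv,(8,90,90),(25,255,255)); m[:270]=0;m[340:]=0;m[:,:270]=0;m[:,350:]=0
    k,_=cv2.findContours(m,0,1); k=max(k,key=cv2.contourArea); 
    P=np.array([plane(c,*p[0],14)[:2] for p in k],np.float32); print(n,cv2.minAreaRect(P), cv2.boxPoints(cv2.minAreaRect(P)))
for n,c in (('s',s),('d',d),('w',w)):
    W=cloud(c); m=(W[...,2]>45)&(W[...,2]<58)&(W[...,0]>550)&(W[...,0]<780)&(W[...,1]>-280)&(W[...,1]<200)
    P=W[m][:,:2].astype(np.float32); print(n,m.sum(),cv2.minAreaRect(P), P.min(0),P.max(0))
W=cloud(w); m=(W[...,2]>80)&(W[...,2]<95)&(W[...,1]>-200)
P=W[m];print('tab',m.sum(),np.median(P,0),cv2.minAreaRect(P[:,:2].astype(np.float32)))
m=(W[...,2]>8)&(W[...,2]<45)&(abs(W[...,0]-665)<35)&(W[...,1]>-160)&(W[...,1]<-20)
P=W[m];print('clamp',m.sum(),np.median(P,0),cv2.minAreaRect(P[:,:2].astype(np.float32)))
# bench check
print(world(w,150,220),world(w,230,250))
E
python3 - <<'E'
import cv2
a=cv2.imread('pics/scene0.png')[130:290,320:460];cv2.imwrite('pics/c2.png',cv2.resize(a,None,fx=3.5,fy=3.5,interpolation=2))
E
```

```text
top [ 483.7 -226.3  191. ]
plate [array([ 381.3, -272.3,    8. ]), array([ 488.4, -262.4,    8. ]), array([ 482.4, -197. ,    8. ])] 107.48010792446524 65.7064377019488 5.282838597459319 ctr [ 431.9 -234.7    8. ]
side ((410.789306640625, 250.21676635742188), (90.78285217285156, 100.43132019042969), 6.400881290435791) [[360.1 295.1]
 [371.3 195.3]
 [461.5 205.4]
 [450.3 305.2]]
s 722 ((689.0463256835938, 34.347503662109375), (192.3814239501953, 332.4271240234375), 3.089202880859375) [ 584.8 -135.8] [779.8 199.8]
d 982 ((688.3610229492188, 35.68949890136719), (196.94932556152344, 333.7681884765625), 3.1600308418273926) [ 581.2 -134.8] [778.4 200. ]
w 5816 ((682.8154296875, 7.7353515625), (286.63726806640625, 194.19667053222656), 89.9828872680664) [ 585.8 -135.6] [780.  151.1]
tab 734 [650.   56.1  86.9] ((716.1754760742188, 96.08882141113281), (188.7579803466797, 24.19232749938965), 31.020753860473633)
clamp 3100 [664.9 -73.7  28.5] ((659.48779296875, -74.7034912109375), (70.22540283203125, 106.41361236572266), 6.126247406005859)
[453.7 -64.3   0.4] [ 543.  -103.2   -0.9]
```

View pics/c2.png

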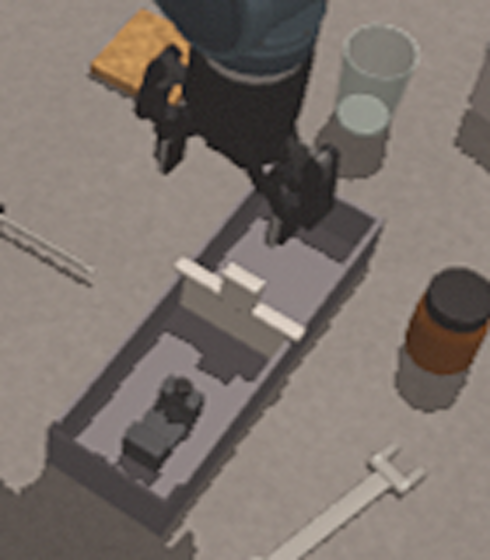

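```bash
cat >> h.py <<'E'
def plan(x,y,z,yaw=None,s=None):
    """yaw = world angle deg of tool x; prints shift in tool axes (m) and spin"""
    s=s or monitor.sense(); R=s['ee_rot']; d=R.T@(np.array([x,y,z])-s['position'])/1000
    cur=np.degrees(np.arctan2(R[1,0],R[0,0])); sp=0 if yaw is None else -((yaw-cur+180)%360-180)
    print('t%.2f shift'%s['clock'],np.round(d,4),'spin %.2f'%sp,'cur yaw %.2f'%cur,'rows>=%d'%np.ceil(max(np.abs(d).max()/0.05,abs(sp)/8.59)))
E
python3 - <<'E'
from h import *
np.set_printoptions(precision=1,suppress=True)
s=load('scene0');d=load('side0');w=load('wrist0')
for n,c in (('s',s),('d',d),('w',w)):
    W=cloud(c); m=(W[...,2]>46)&(W[...,2]<57)&(W[...,0]>575)&(W[...,0]<722)&(W[...,1]>-280)&(W[...,1]<204)
    P=W[m][:,:2].astype(np.float32); print(n,m.sum(),cv2.minAreaRect(P), P.min(0),P.max(0))
print('strip w',plane(w,255,124,58),plane(w,384,112,58),'tab top ctr',plane(w,320,121,88),plane(w,300,120,88),plane(w,339,118,88))
print('tote bottom edge w', plane(w,283,298,54),plane(w,384,292,54))
print('tote corners scene',[plane(s,320+x/3.5,130+y/3.5,54) for x,y in ((50,425),(165,527),(382,220),(262,192))])
print('tab scene',plane(s,320+243/3.5,130+275/3.5,88))
print('clamp w',[plane(w,u,v,43) for u,v in ((317,188),(346,186))],[plane(w,u,v,43) for u,v in ((321,251),(352,250))])
W=cloud(d); m=(W[...,2]>85)&(W[...,2]<92)&(W[...,0]>450)&(W[...,0]<760)&(W[...,1]>200)&(W[...,1]<350)
print('beaker',m.sum(),cv2.minAreaRect(W[m][:,:2].astype(np.float32)))
print('beaker rim side',plane(d,203,291,90),plane(d,234,291,90),plane(d,219,284,90),plane(d,219,298,90))
print('bottle', plane(s,275,288,140),plane(d,297,135,140))
E
```

```text
s 607 ((651.5674438476562, 33.354400634765625), (116.25450134277344, 333.45452880859375), 4.864290237426758) [ 584.8 -134.9] [720.8 203. ]
d 821 ((650.4556884765625, 33.119354248046875), (113.78949737548828, 336.36138916015625), 5.015837669372559) [ 581.4 -134.8] [720.7 202.9]
w 4701 ((652.74267578125, 10.729965209960938), (115.99884796142578, 287.4469299316406), 4.379538059234619) [ 585.8 -135.6] [721.2 150.5]
strip w [591.9  50.2  58. ] [706.8  60.6  58. ] tab top ctr [650.   55.4  88. ] [633.9  56.2  88. ] [665.3  57.8  88. ]
tote bottom edge w [ 610.9 -132.9   54. ] [ 718.7 -125.4   54. ]
tote corners scene [array([ 613.6, -132.1,   54. ]), array([ 731.9, -138.7,   54. ]), array([691.8, 199.3,  54. ]), array([599.9, 155.7,  54. ])]
tab scene [649.9  56.5  88. ]
clamp w [array([647.4, -13.6,  43. ]), array([676.1, -11.5,  43. ])] [array([651.5, -82.7,  43. ]), array([684.3, -81.5,  43. ])]
beaker 149 ((594.5126342773438, 320.8694763183594), (56.8145751953125, 65.48065948486328), 89.56480407714844)
beaker rim side [621.5 328.9  90. ] [558.8 314.4  90. ] [597.4 302.4  90. ] [581.1 339.8  90. ]
bottle [ 603.3 -333.2  140. ] [ 599.  -328.6  140. ]
```

Run:
```python
from h import *
plan(420,-233,300,-85)
w=load('wrist0');W=cloud(w);np.set_printoptions(precision=1,suppress=True)
m=(W[...,2]>18)&(W[...,2]<50)&(W[...,0]>635)&(W[...,0]<700)&(W[...,1]>-112)&(W[...,1]<30)
P=W[m];print('clamp',m.sum(),cv2.minAreaRect(P[:,:2].astype(np.float32)),P[:,2].max())
```

```text
t0.15 shift [-0.2297 -0.0693 -0.233 ] spin 85.00 cur yaw -0.00 rows>=10
clamp 1254 ((665.230712890625, -55.81578826904297), (34.0491943359375, 70.0358657836914), 6.439995765686035) 44.19213412769494
```

Call:
{"api": "play_rows", "payload": {
  "series": [
    [-0.023,-0.03,-0.023,8.5,0],
    [-0.046,-0.06,-0.046,17,0],
    [-0.069,-0.069,-0.07,25.5,0],
    [-0.092,-0.069,-0.093,34,0],
    [-0.115,-0.069,-0.117,42.5,0],
    [-0.138,-0.069,-0.14,51,0],
    [-0.161,-0.069,-0.163,59.5,0],
    [-0.184,-0.069,-0.186,68,0],
    [-0.207,-0.069,-0.21,76.5,0],
    [-0.23,-0.069,-0.233,85,0]
  ]
}}

```text
clock: 1.15
position: [418.5, -233.6, 299.4]
ee_rot: [[0.081, -0.002, 0.997], [-0.997, 0.0, 0.081], [-0.001, -1.0, -0.002]]
contact_force: [-0.2, 0.5, 0.3]
gripper_width: 85.2
```

Run:
```python
from h import *
s=monitor.sense();print(s['position'],s['joint_positions'],s['dq'].max())
snap('wrist','w1')
plan(420,-233,300,-85)
```

```text
[ 418.49658235 -233.59981793  299.43716366] [-7.45795031e-01 -2.19669106e-01  1.90285544e+00 -8.59170011e-04
  1.45995206e+00  7.43864150e-01] 0.7884431212133751
t1.20 shift [-0.0029 -0.0006  0.0039] spin -0.79 cur yaw -85.79 rows>=1
```

View pics/w1.png

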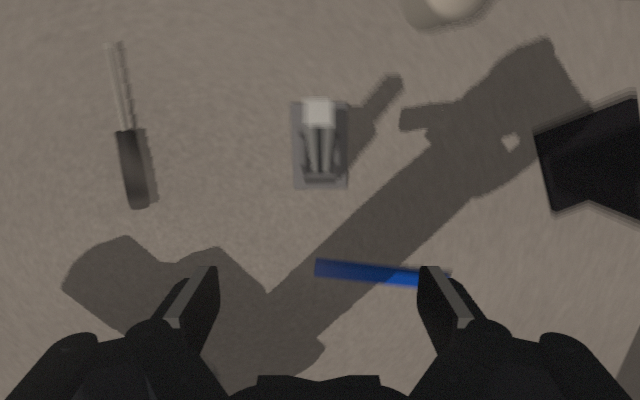

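Run:
```python
from h import *
np.set_printoptions(precision=1,suppress=True)
c=snap('wrist','w2')
s=monitor.sense();print(s['position'],s['dq'].max())
W=cloud(c)
m=(W[...,2]>178)&(W[...,2]<200)&(W[...,0]<520)
P=W[m];print('top',m.sum(),np.median(P,0),cv2.minAreaRect(P[:,:2].astype(np.float32)))
m=(W[...,2]>4)&(W[...,2]<13)&(abs(W[...,0]-432)<75)&(abs(W[...,1]+234)<60)
P=W[m];print('plate',m.sum(),cv2.minAreaRect(P[:,:2].astype(np.float32)))
for lo in range(60,200,20):
    m=(W[...,2]>lo)&(W[...,2]<lo+20)&(abs(W[...,0]-442)<75)&(abs(W[...,1]+234)<60)
    print(lo,m.sum(),W[m].mean(0))
cv2.imwrite('pics/c3.png',cv2.resize(c['img'][60:220,240:400,::-1],None,fx=3.5,fy=3.5,interpolation=2))
```

```text
[ 417.8 -234.8  299.5] 0.05559522295184676
top 1010 [ 481.  -226.5  190. ] ((479.8179016113281, -226.6421661376953), (26.141630172729492, 20.48432159423828), 8.338666915893555)
plate 1917 ((428.98016357421875, -232.54788208007812), (110.18876647949219, 70.03917694091797), 6.535792827606201)
60 273 [ 415.8 -234.2   66.9]
80 235 [ 431.9 -232.6   90.6]
100 589 [ 444.8 -231.   108.6]
120 149 [ 445.4 -230.8  130.6]
140 180 [ 454.5 -229.7  150.3]
160 237 [ 463.6 -228.4  170.2]
180 986 [ 481.1 -226.5  189.7]
```

View pics/c3.png

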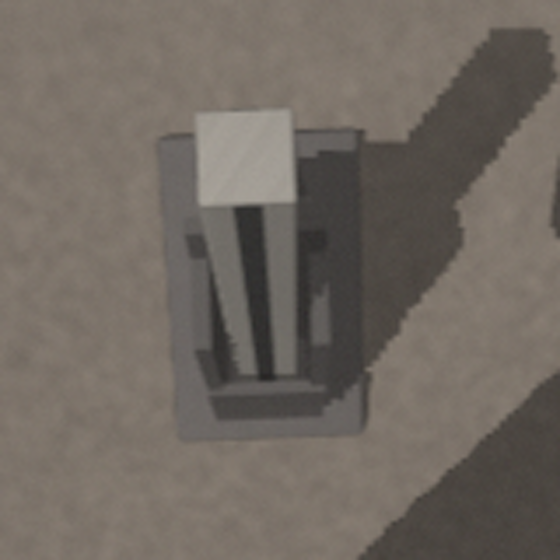

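Run:
```python
from h import *
plan(473,-227.3,147,-83.3)
```

```text
t1.25 shift [-0.003   0.1523  0.056 ] spin -2.06 cur yaw -85.36 rows>=4
```

Call:
{"api": "play_rows", "payload": {
  "series": [
    [-0.001,0.0,0.025,-1,0],
    [-0.002,0.02,0.05,-2,0],
    [-0.003,0.06,0.056,-2,0],
    [-0.003,0.1,0.056,-2,0],
    [-0.003,0.135,0.056,-2,0],
    [-0.003,0.152,0.056,-2,0],
    [-0.003,0.152,0.056,-2,60],
    [-0.003,0.152,0.056,-2,120]
  ],
  "squeeze": 60
}}

```text
clock: 2.05
position: [473.5, -227.1, 147.8]
ee_rot: [[0.117, -0.002, 0.993], [-0.993, -0.0, 0.117], [-0.0, -1.0, -0.002]]
contact_force: [-0.6, -0.9, 1.0]
gripper_width: 59.0
```

Run:
```python
from h import *
snap('wrist','w3')
plan(473,-227.3,147,-83.3)
```

```text
t2.10 shift [-0.0004  0.0017 -0.0009] spin -0.01 cur yaw -83.31 rows>=1
```

View pics/w3.png

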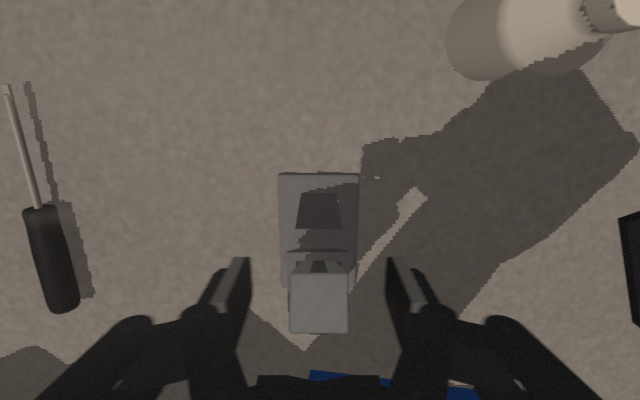

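Call:
{"api": "play_rows", "payload": {
  "series": [
    [0,0.001,-0.001,0,255],
    [0,0.001,-0.001,0,255],
    [0,0.001,-0.001,0,255],
    [0,0.001,-0.001,0,255],
    [0,0.001,-0.001,0,255],
    [0,0.001,-0.001,0,255]
  ],
  "squeeze": 80
}}

```text
clock: 2.7
position: [473.7, -228.2, 149.4]
ee_rot: [[0.117, 0.002, 0.993], [-0.993, -0.003, 0.117], [0.003, -1.0, 0.001]]
contact_force: [-0.4, 1.9, 5.8]
gripper_width: 19.0
```

Call:
{"api": "play_rows", "payload": {
  "series": [
    [0,-0.009,0.0042,0,255],
    [0,-0.027,0.0127,0,255],
    [0,-0.0453,0.0211,0,255],
    [0,-0.0634,0.0296,0,255],
    [0,-0.0816,0.038,0,255],
    [0,-0.0997,0.0465,0,255],
    [0,-0.118,0.055,0,255],
    [0,-0.145,0.058,0,255]
  ]
}}

```text
clock: 3.5
position: [531.0, -220.3, 293.9]
ee_rot: [[0.117, -0.001, 0.993], [-0.993, -0.001, 0.117], [0.001, -1.0, -0.001]]
contact_force: [-0.0, -0.3, -2.2]
gripper_width: 19.0
```

Run:
```python
from h import *
c=snap('scene','s1'); d=snap('side','d1')
a=cv2.resize(c['img'][120:300,200:400,::-1],(400,360),interpolation=2)
b=cv2.resize(d['img'][60:240,280:480,::-1],(400,360),interpolation=2)
cv2.imwrite('pics/c4.png',np.hstack([a,b]))
```

```text
(no output)
```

View pics/c4.png

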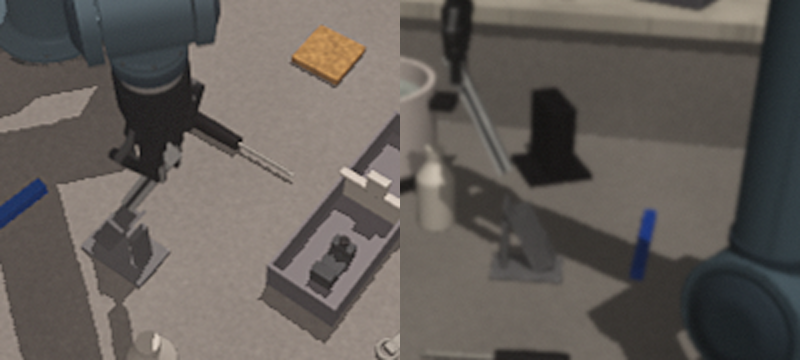

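Run:
```python
from h import *
np.set_printoptions(precision=1,suppress=True)
c=load('s1'); hsv=cv2.cvtColor(c['img'],cv2.COLOR_RGB2HSV)
m=cv2.inRange(hsv,(8,90,150),(25,255,255)); m[:125]=0;m[165:]=0;m[:,:340]=0;m[:,390:]=0
k,_=cv2.findContours(m,0,1); k=max(k,key=cv2.contourArea)
P=np.array([plane(c,*p[0],14)[:2] for p in k],np.float32);r=cv2.minAreaRect(P);print(r)
W=cloud(c);mm=(W[...,2]>11)&(W[...,2]<17)&(abs(W[...,0]-410)<80)&(abs(W[...,1]-250)<80)
print(mm.sum(),cv2.minAreaRect(W[mm][:,:2].astype(np.float32)))
W=cloud(load('d1'));mm=(W[...,2]>11)&(W[...,2]<17)&(abs(W[...,0]-410)<80)&(abs(W[...,1]-250)<80)
print(mm.sum(),cv2.minAreaRect(W[mm][:,:2].astype(np.float32)))
```

```text
((412.8931579589844, 245.12905883789062), (88.76873779296875, 87.74591064453125), 6.575767517089844)
428 ((413.68511962890625, 245.50326538085938), (91.07763671875, 94.29696655273438), 6.3866472244262695)
1199 ((412.2254638671875, 246.76217651367188), (89.92263793945312, 93.24737548828125), 6.42369270324707)
```

Run:
```python
from h import *
plan(413+.993*26,246+.117*26,200,-83.4)
```

```text
t3.60 shift [-0.4795  0.0948 -0.0393] spin 0.12 cur yaw -83.28 rows>=10
```

Call:
{"api": "play_rows", "payload": {
  "series": [
    [-0.03,0.0,0.0,0,255],
    [-0.075,0.0,0.0,0,255],
    [-0.12,0.01,-0.005,0,255],
    [-0.168,0.02,-0.01,0,255],
    [-0.216,0.035,-0.015,0,255],
    [-0.264,0.05,-0.02,0,255],
    [-0.312,0.065,-0.025,0,255],
    [-0.36,0.075,-0.03,0,255],
    [-0.408,0.085,-0.035,0,255],
    [-0.446,0.09,-0.039,0,255]
  ]
}}

```text
clock: 4.6
position: [440.5, 217.7, 202.6]
ee_rot: [[0.118, 0.005, 0.993], [-0.993, -0.008, 0.118], [0.008, -1.0, 0.004]]
contact_force: [1.6, -0.0, -2.7]
gripper_width: 19.3
```

Run:
```python
from h import *
plan(413+.993*26,246+.117*26,165,-83.4)
```

```text
t4.60 shift [-0.0316  0.0373  0.0019] spin 0.19 cur yaw -83.21 rows>=1
```

Call:
{"api": "play_rows", "payload": {
  "series": [
    [-0.025,0.01,0.002,0,255],
    [-0.032,0.025,0.002,0,255],
    [-0.032,0.037,0.002,0,255],
    [-0.032,0.037,0.002,0,255],
    [-0.032,0.037,0.002,0,255]
  ]
}}

```text
clock: 5.1
position: [438.8, 248.6, 164.9]
ee_rot: [[0.117, 0.004, 0.993], [-0.993, -0.008, 0.117], [0.009, -1.0, 0.003]]
contact_force: [0.0, 0.3, -1.9]
gripper_width: 18.7
```

Run:
```python
from h import *
c=snap('scene','s2'); d=snap('side','d2')
a=cv2.resize(c['img'][60:200,310:450,::-1],(400,400),interpolation=2)
b=cv2.resize(d['img'][150:350,240:440,::-1],(400,400),interpolation=2)
cv2.imwrite('pics/c5.png',np.hstack([a,b]))
plan(413+.993*26,246+.117*26,148,-83.4)
```

```text
t5.20 shift [-0.0004  0.018  -0.0008] spin 0.11 cur yaw -83.29 rows>=1
```

View pics/c5.png

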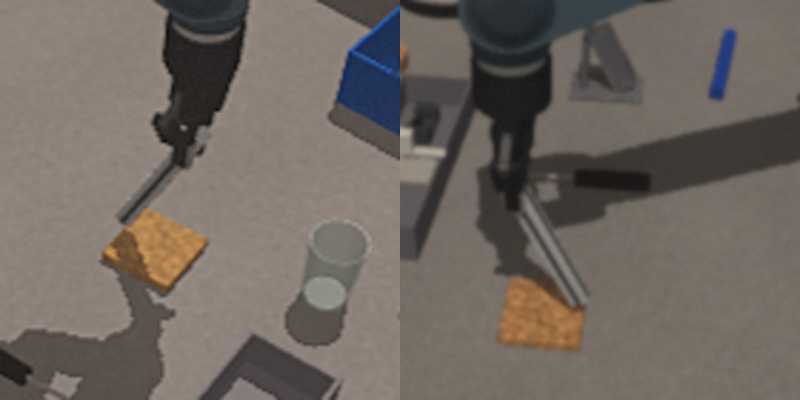

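Run:
```python
from h import *
np.set_printoptions(precision=1,suppress=True)
c=load('s2');d=load('d2')
for z in (25,35,45,55): print(z,plane(c,352.4,137,z),plane(d,331.5,301,z))
for n,c in(('s',c),('d',d)):
    W=cloud(c)
    for lo in range(20,150,20):
        m=(W[...,2]>lo)&(W[...,2]<lo+20)&(W[...,0]>320)&(W[...,0]<500)&(W[...,1]>210)&(W[...,1]<280)
        if m.sum(): print(n,lo,m.sum(),np.median(W[m],0))
```

```text
25 [366.5 240.6  25. ] [367.9 235.3  25. ]
35 [372.1 233.1  35. ] [366.1 244.7  35. ]
45 [377.7 225.6  45. ] [364.3 254.   45. ]
55 [383.3 218.1  55. ] [362.5 263.4  55. ]
s 20 9 [405.3 231.   21. ]
s 40 26 [378.8 231.9  50.3]
s 60 26 [386.4 233.3  67.6]
s 80 32 [398.6 234.5  88.9]
s 100 28 [408.8 235.3 111.9]
s 120 29 [415.7 236.3 129.4]
s 140 32 [425.3 238.1 150.2]
d 20 18 [373.4 251.   38.6]
d 40 92 [372.5 250.6  50.5]
d 60 97 [381.  251.9  69.5]
d 80 105 [390.1 252.5  90.5]
d 100 102 [399.5 253.8 109.4]
d 120 113 [408.5 255.  129.4]
d 140 116 [417.5 255.7 149.6]
```

Call:
{"api": "play_rows", "payload": {
  "series": [
    [0,0.009,0,0,255],
    [0,0.0175,0,0,255],
    [0,0.0205,0.0066,0,255],
    [0,0.0235,0.0132,0,255],
    [0,0.0265,0.0195,0,255],
    [0,0.0305,0.026,0,255],
    [0,0.0345,0.032,0,255],
    [0,0.0385,0.038,0,255]
  ],
  "squeeze": 50
}}

```text
clock: 6.0
position: [478.4, 253.3, 128.3]
ee_rot: [[0.116, 0.007, 0.993], [-0.993, -0.007, 0.116], [0.007, -1.0, 0.006]]
contact_force: [-0.1, 0.5, 3.0]
gripper_width: 18.9
```

Run:
```python
from h import *
c=snap('scene','s3'); d=snap('side','d3')
a=cv2.resize(c['img'][60:200,310:450,::-1],(400,400),interpolation=2)
b=cv2.resize(d['img'][150:350,240:440,::-1],(400,400),interpolation=2)
cv2.imwrite('pics/c6.png',np.hstack([a,b]))
print(monitor.sense()['position'],monitor.sense()['contact_force'])
```

```text
[478.5744399  253.18311325 128.08883925] [0.1936919  1.10477138 4.620574  ]
```

View pics/c6.png

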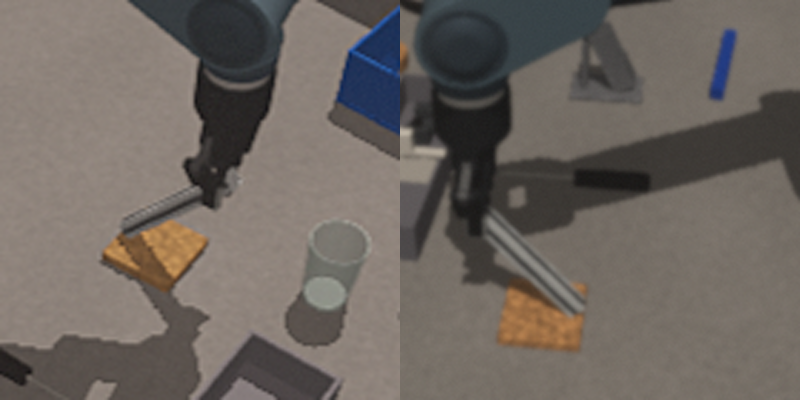

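Call:
{"api": "play_rows", "payload": {
  "series": [
    [0,0.009,0.011,0,255],
    [0,0.019,0.0216,0,255],
    [0,0.03,0.031,0,255],
    [0,0.0416,0.0395,0,255],
    [0,0.054,0.047,0,255],
    [0,0.067,0.053,0,255],
    [0,0.08,0.058,0,255],
    [0,0.088,0.061,0,255],
    [0,0.092,0.062,0,255],
    [0,0.092,0.062,0,255]
  ]
}}

```text
clock: 7.1
position: [541.4, 259.8, 36.6]
ee_rot: [[0.116, 0.008, 0.993], [-0.993, -0.007, 0.116], [0.007, -1.0, 0.007]]
contact_force: [2.7, 0.6, 4.1]
gripper_width: 18.9
```

Run:
```python
from h import *
c=snap('scene','s4'); d=snap('side','d4')
a=cv2.resize(c['img'][60:200,310:450,::-1],(400,400),interpolation=2)
b=cv2.resize(d['img'][150:350,240:440,::-1],(400,400),interpolation=2)
cv2.imwrite('pics/c7.png',np.hstack([a,b]))
print(monitor.sense()['position'],monitor.sense()['contact_force'])
np.set_printoptions(precision=1,suppress=True)
W=cloud(d)
for lo in range(350,530,20):
    m=(W[...,2]>20)&(W[...,0]>lo)&(W[...,0]<lo+20)&(W[...,1]>220)&(W[...,1]<275)&(W[...,2]<100)
    if m.sum(): print(lo,m.sum(),np.median(W[m],0),W[m][:,2].max())
```

```text
[541.19896672 259.82845428  37.01515582] [3.14163403 0.9003209  3.1485148 ]
370 63 [383.5 247.7  33.5] 37.485459784649606
390 114 [400.4 251.4  36.1] 42.23793199403758
410 116 [420.3 253.6  40.4] 46.7887937756916
430 119 [440.2 255.8  44.6] 51.78862291066139
450 117 [459.9 258.4  48.9] 55.519221017268706
470 118 [479.6 260.8  53.2] 59.611798782576216
490 118 [499.9 263.3  57.3] 62.98810514935542
510 137 [521.  265.7  61.8] 99.71838301923754
```

View pics/c7.png

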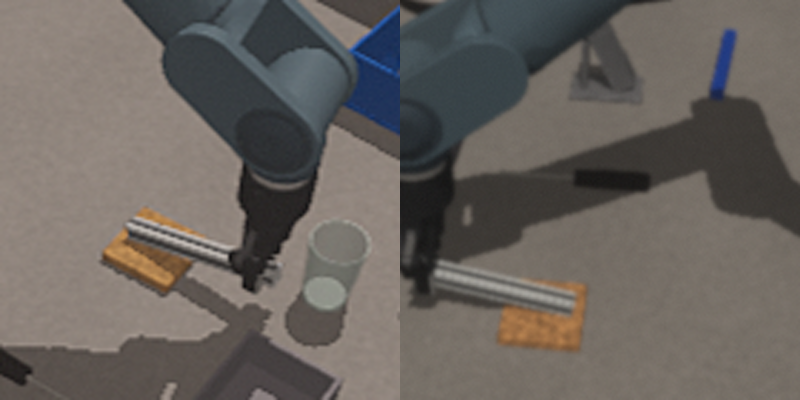

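Call:
{"api": "play_rows", "payload": {
  "series": [
    [0,-0.02,0,0,255],
    [0,-0.035,-0.015,0,255],
    [0,-0.035,-0.035,0,255],
    [0,-0.03,-0.052,0,255],
    [0,-0.02,-0.059,0,255],
    [0,-0.005,-0.059,0,255],
    [0,0.01,-0.059,0,255],
    [0,0.02,-0.059,0,255],
    [0,0.028,-0.059,0,255],
    [0,0.028,-0.059,0,255]
  ],
  "squeeze": 40
}}

```text
clock: 8.2
position: [484.3, 252.9, 8.2]
ee_rot: [[0.116, 0.009, 0.993], [-0.993, -0.006, 0.116], [0.007, -1.0, 0.008]]
contact_force: [2.7, 1.1, 2.4]
gripper_width: 18.7
```

Run:
```python
from h import *
c=snap('scene','s5'); d=snap('side','d5')
a=cv2.resize(c['img'][60:200,310:450,::-1],(400,400),interpolation=2)
b=cv2.resize(d['img'][150:350,240:440,::-1],(400,400),interpolation=2)
cv2.imwrite('pics/c8.png',np.hstack([a,b]))
print(monitor.sense()['position'],monitor.sense()['contact_force'])
np.set_printoptions(precision=1,suppress=True)
W=cloud(d)
for lo in range(310,530,20):
    m=(W[...,2]>18)&(W[...,0]>lo)&(W[...,0]<lo+20)&(W[...,1]>220)&(W[...,1]<275)&(W[...,2]<100)
    if m.sum(): print(lo,m.sum(),np.median(W[m],0),W[m][:,2].max())
```

```text
[483.7957744  252.84961842   8.58848464] [ 1.50637478 -0.09268154  0.77807316]
310 59 [324.4 242.3  30. ] 33.748362464540605
330 99 [340.  242.8  30.7] 35.801582783259846
350 103 [359.8 246.4  31.8] 36.656723800745795
370 108 [380.3 248.5  33. ] 37.129047559841865
390 107 [400.7 250.5  34.1] 37.55042032371034
410 114 [419.9 253.4  34.9] 39.627883302744976
430 114 [440.3 255.8  35.6] 40.762375719975125
450 167 [464.2 259.2  38.8] 99.93938577995505
470 88 [472.9 268.1  40.6] 94.40858377927862
490 10 [496.9 269.6  24.4] 91.60479930858287
```

View pics/c8.png

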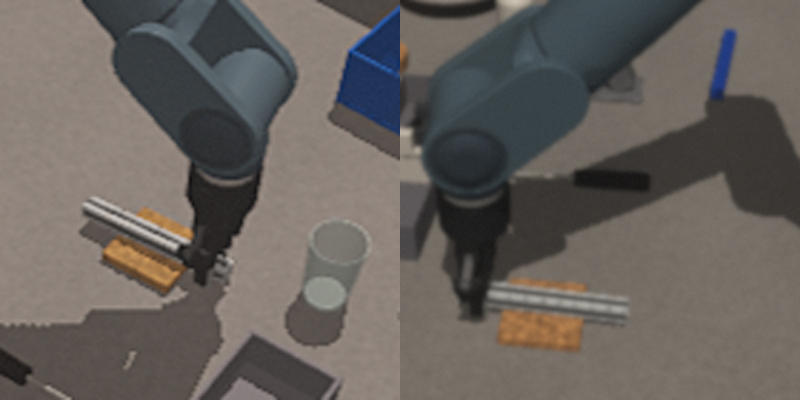

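Call:
{"api": "play_rows", "payload": {
  "series": [
    [0,0.003,0,0,255],
    [0,0.004,0,0,255],
    [0,0.004,0,0,120],
    [0,0.004,0,0,100],
    [0,0.004,0,0,100],
    [0,0.0,0,0,100],
    [0,-0.03,0,0,60],
    [0,-0.07,0,0,0],
    [0,-0.12,0,0,0],
    [0,-0.15,0,0,0]
  ]
}}

```text
clock: 9.3
position: [483.7, 254.3, 162.8]
ee_rot: [[0.116, 0.014, 0.993], [-0.993, -0.005, 0.116], [0.007, -1.0, 0.013]]
contact_force: [1.6, 0.2, -0.0]
gripper_width: 85.4
```

Run:
```python
from h import *
c=snap('scene','s6'); d=snap('side','d6')
a=cv2.resize(c['img'][60:200,310:450,::-1],(400,400),interpolation=2)
b=cv2.resize(d['img'][150:350,240:440,::-1],(400,400),interpolation=2)
cv2.imwrite('pics/c9.png',np.hstack([a,b]))
print(monitor.sense()['position'],monitor.sense()['contact_force'])
np.set_printoptions(precision=1,suppress=True)
W=cloud(d)
for lo in range(310,530,20):
    m=(W[...,2]>18)&(W[...,0]>lo)&(W[...,0]<lo+20)&(W[...,1]>220)&(W[...,1]<275)&(W[...,2]<60)
    if m.sum(): print(lo,m.sum(),np.median(W[m],0),W[m][:,2].max())
m=(W[...,2]>31)&(W[...,2]<37)&(abs(W[...,0]-413)<110)&(abs(W[...,1]-246)<40)
print(cv2.minAreaRect(W[m][:,:2].astype(np.float32)))
W=cloud(c)
m=(W[...,2]>29)&(W[...,2]<39)&(abs(W[...,0]-413)<110)&(abs(W[...,1]-246)<40)
print(cv2.minAreaRect(W[m][:,:2].astype(np.float32)))
plan(650,56,150,5)
```

```text
[485.73746615 254.8998758  164.76410864] [0.8241477  0.39743677 0.62704963]
310 62 [324.4 242.1  32.7] 37.00474545919019
330 104 [340.  243.5  32.7] 36.4162749490082
350 108 [359.7 246.4  32.7] 37.1102331646174
370 106 [380.1 248.   32.8] 37.55795280519919
390 105 [399.8 251.   32. ] 36.67546644337938
410 108 [420.5 253.2  32.8] 36.88087966289231
430 104 [440.5 255.1  32.4] 36.714734717720034
450 100 [460.1 257.3  32.6] 35.62523766138895
470 102 [480.3 260.   32.5] 36.6566777125372
490 85 [499.  261.2  32.4] 37.1179486556008
((413.845947265625, 245.6125030517578), (189.2921600341797, 24.340171813964844), 6.314565181732178)
((415.2491455078125, 244.25083923339844), (190.97201538085938, 26.70762825012207), 7.250111103057861)
t9.40 shift [0.2 0.  0.1] spin -88.33 cur yaw -83.33 rows>=11
```

View pics/c9.png

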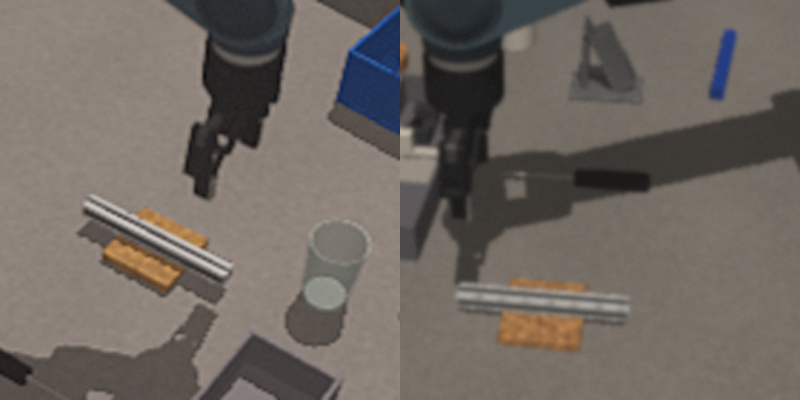

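Call:
{"api": "play_rows", "payload": {
  "series": [
    [0.01,0.0,0.007,-8.3,0],
    [0.03,0.0,0.02,-16.6,0],
    [0.054,0.0,0.035,-25,0],
    [0.078,0.0,0.05,-33.3,0],
    [0.102,0.0,0.065,-41.6,0],
    [0.126,0.0,0.08,-50,0],
    [0.15,0.0,0.096,-58.3,0],
    [0.174,0.0,0.112,-66.6,0],
    [0.197,0.0,0.128,-75,0],
    [0.217,0.015,0.14,-83.3,0]
  ]
}}

```text
clock: 10.4
position: [652.1, 54.3, 154.7]
ee_rot: [[1.0, 0.023, -0.005], [0.005, -0.004, 1.0], [0.023, -1.0, -0.004]]
contact_force: [0.1, -0.5, 0.1]
gripper_width: 85.5
```

Call:
{"api": "play_rows", "payload": {
  "series": [
    [0,0,0,-4,0],
    [0,0,0,-4,0],
    [0,0,0,-4,0]
  ]
}}

```text
clock: 10.7
position: [651.5, 54.6, 153.9]
ee_rot: [[0.997, 0.022, -0.073], [0.073, -0.003, 0.997], [0.021, -1.0, -0.005]]
contact_force: [0.3, 0.7, -0.3]
gripper_width: 85.1
```

Run:
```python
from h import *
c=snap('wrist','w4')
plan(650,56,62,5)
```

```text
t10.75 shift [-0.0035  0.0922  0.0018] spin -0.76 cur yaw 4.24 rows>=2
```

View pics/w4.png

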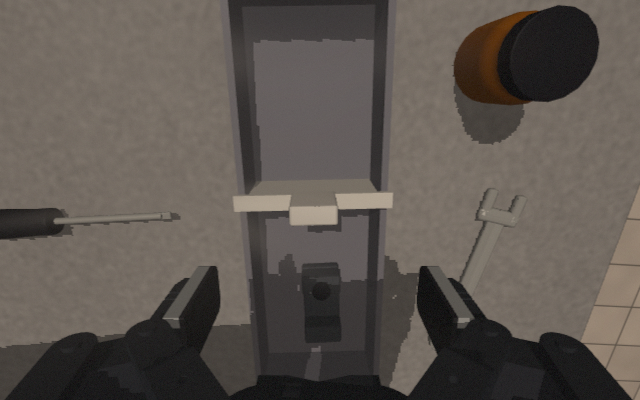

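Run:
```python
from h import *
np.set_printoptions(precision=1,suppress=True)
c=load('wrist0') if 0 else load('w4'); W=cloud(c)
m=(W[...,2]>82)&(W[...,2]<94)&(abs(W[...,0]-650)<30)&(abs(W[...,1]-56)<25)
print(m.sum(),np.median(W[m],0),cv2.minAreaRect(W[m][:,:2].astype(np.float32)))
m=(W[...,2]>48)&(W[...,2]<62)&(abs(W[...,0]-650)<90)&(abs(W[...,1]-30)<150)
m2=(W[...,2]>55)&(W[...,2]<62)&(abs(W[...,0]-650)<90)&(abs(W[...,1]-56)<20)
print(cv2.minAreaRect(W[m2][:,:2].astype(np.float32)))
print('plate ends tote y inner', plane(c,310,3,54),plane(c,320,378,54))
```

```text
1051 [649.   56.9  86.9] ((649.222412109375, 55.54650115966797), (32.012046813964844, 15.025728225708008), 5.844803333282471)
((649.2772827148438, 56.243629455566406), (116.23676300048828, 13.71705150604248), 5.271068096160889)
plate ends tote y inner [638.3 184.   54. ] [ 666.8 -110.4   54. ]
```

Call:
{"api": "play_rows", "payload": {
  "series": [
    [-0.003,0.03,0.002,-1,0],
    [-0.0045,0.06,0.002,-1,40],
    [-0.0045,0.08,0.002,-1,80],
    [-0.0045,0.09,0.002,-1,120],
    [-0.0045,0.09,0.002,-1,200],
    [-0.0045,0.09,0.002,-1,255],
    [-0.0045,0.09,0.002,-1,255],
    [-0.0045,0.09,0.002,-1,255]
  ],
  "squeeze": 40
}}

```text
clock: 11.55
position: [649.7, 56.8, 63.2]
ee_rot: [[0.996, 0.025, -0.091], [0.091, -0.003, 0.996], [0.024, -1.0, -0.005]]
contact_force: [11.4, 2.1, -16.8]
gripper_width: 30.7
```

Run:
```python
from h import *
c=snap('wrist','w5')
s=monitor.sense();print(s['position'],s['contact_force'],s['gripper_width'])
plan(655.5,-15.5,64,5)
```

```text
[649.62824374  56.7643983   63.13633613] [ 11.64519409   1.6458519  -16.72300723] 31.30633386615588
t11.60 shift [-0.0007 -0.0005 -0.0725] spin 0.22 cur yaw 5.22 rows>=2
```

View pics/w5.png

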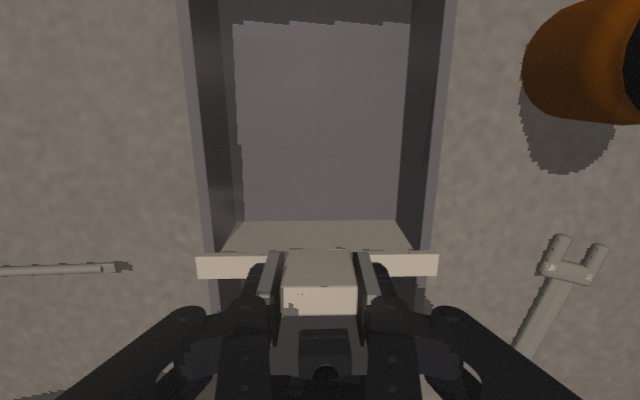

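Call:
{"api": "play_rows", "payload": {
  "series": [
    [0,0,-0.008,0,255],
    [0,0,-0.017,0,255],
    [0,0,-0.027,0,255],
    [0,0,-0.037,0,255],
    [0,0,-0.047,0,255],
    [0,0,-0.057,0,255],
    [0,0,-0.065,0,255],
    [0,0,-0.0725,0,255],
    [0,0,-0.0725,0,255],
    [0,0,-0.0725,0,255]
  ]
}}

```text
clock: 12.6
position: [656.4, -15.7, 63.1]
ee_rot: [[0.996, 0.025, -0.091], [0.091, -0.003, 0.996], [0.025, -1.0, -0.005]]
contact_force: [6.6, -1.0, -10.4]
gripper_width: 31.6
```

Run:
```python
from h import *
s=monitor.sense();print(s['position'],s['contact_force'],s['gripper_width'])
plan(655.5,-15.5,64,5)
```

```text
[656.36515875 -15.6736995   63.11200094] [  6.60472757  -1.03550277 -10.35070678] 31.644502895110268
t12.60 shift [-0.0008 -0.0009  0.0002] spin 0.20 cur yaw 5.20 rows>=1
```

Call:
{"api": "play_rows", "payload": {
  "series": [
    [0,0,0,0,60],
    [0,0,0,0,60],
    [0,-0.01,0,0,60],
    [0,-0.05,0,0,0],
    [0,-0.1,0.02,0,0],
    [0,-0.15,0.06,0,0],
    [0,-0.2,0.07,0,0],
    [0,-0.2,0.07,0,0]
  ]
}}

```text
clock: 13.4
position: [647.2, 56.3, 271.3]
ee_rot: [[0.995, 0.037, -0.093], [0.093, -0.004, 0.996], [0.037, -0.999, -0.007]]
contact_force: [-0.1, -0.7, 0.6]
gripper_width: 85.4
```

Run:
```python
from h import *
np.set_printoptions(precision=4,suppress=True)
c=snap('wrist','w6');W=cloud(c)
m=(W[...,2]>82)&(W[...,2]<94)&(abs(W[...,0]-656)<30)&(abs(W[...,1]+16)<25)
print('tab',m.sum(),cv2.minAreaRect(W[m][:,:2].astype(np.float32)))
m=(W[...,2]>46)&(W[...,2]<56)&(abs(W[...,0]-650)<75)&(abs(W[...,1]-30)<190)
print('tote',cv2.minAreaRect(W[m][:,:2].astype(np.float32)))
m=(W[...,2]>18)&(W[...,2]<50)&(W[...,0]>635)&(W[...,0]<700)&(W[...,1]>-112)&(W[...,1]<-22)
print('clamp',cv2.minAreaRect(W[m][:,:2].astype(np.float32)),W[m][:,2].max())
m=(W[...,2]>-3)&(W[...,2]<9)&(abs(W[...,0]-645)<40)&(W[...,1]>0)&(W[...,1]<180)
print('floor',np.median(W[m],0))
plan(413.5,245.5,180,-83.4)
```

```text
tab 415 ((655.8749389648438, -16.369407653808594), (31.585176467895508, 14.076271057128906), 3.888237476348877)
tote ((652.0386962890625, 33.052154541015625), (112.587890625, 330.91973876953125), 5.572021007537842)
clamp ((666.8360595703125, -62.489288330078125), (33.21227264404297, 56.557945251464844), 4.666994571685791) 33.9127993121885
floor [644.5662  99.3894   4.1778]
t13.45 shift [-0.2189  0.0822  0.2107] spin 88.72 cur yaw 5.32 rows>=11
```

View pics/w6.png

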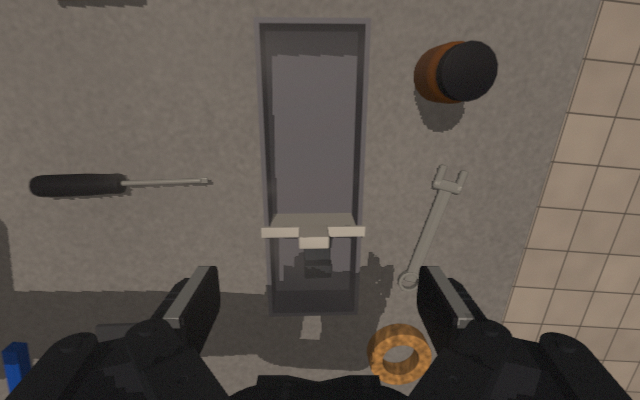

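Call:
{"api": "play_rows", "payload": {
  "series": [
    [-0.012,0.0,0.012,8.5,0],
    [-0.033,0.0,0.032,17,0],
    [-0.057,0.0,0.055,25.5,0],
    [-0.081,0.0,0.078,34,0],
    [-0.105,0.0,0.101,42.5,0],
    [-0.129,0.01,0.124,51,0],
    [-0.153,0.03,0.147,59.5,0],
    [-0.177,0.05,0.17,68,0],
    [-0.2,0.07,0.192,76.5,0],
    [-0.219,0.082,0.21,85,0]
  ]
}}

```text
clock: 14.45
position: [410.9, 244.7, 177.6]
ee_rot: [[0.173, 0.035, 0.984], [-0.985, -0.005, 0.173], [0.011, -0.999, 0.034]]
contact_force: [-0.1, 0.0, 0.3]
gripper_width: 85.3
```

Run:
```python
from h import *
plan(414.3,245,17.5,-83.5)
```

```text
t14.45 shift [-0.0015  0.1601 -0.002 ] spin 3.45 cur yaw -80.05 rows>=4
```

Call:
{"api": "play_rows", "payload": {
  "series": [
    [-0.001,0.03,-0.001,2,0],
    [-0.001,0.065,-0.002,3.5,0],
    [-0.001,0.1,-0.002,3.5,0],
    [-0.001,0.13,-0.002,3.5,0],
    [-0.001,0.15,-0.002,3.5,60],
    [-0.001,0.16,-0.002,3.5,120],
    [-0.001,0.16,-0.002,3.5,120]
  ]
}}

```text
clock: 15.15
position: [413.2, 243.8, 16.1]
ee_rot: [[0.112, 0.032, 0.993], [-0.994, -0.006, 0.112], [0.01, -0.999, 0.031]]
contact_force: [1.3, -1.0, -0.0]
gripper_width: 45.6
```

Run:
```python
from h import *
c=snap('wrist','w7')
s=monitor.sense();print(s['position'],s['contact_force'],s['gripper_width'])
plan(414.3,245,17.5,-83.5)
```

```text
[414.23471985 244.23320702  17.44122297] [-0.71112212 -0.21326506  0.89710798] 45.41324020517982
t15.20 shift [-0.0008 -0.0001  0.0002] spin -0.07 cur yaw -83.57 rows>=1
```

View pics/w7.png

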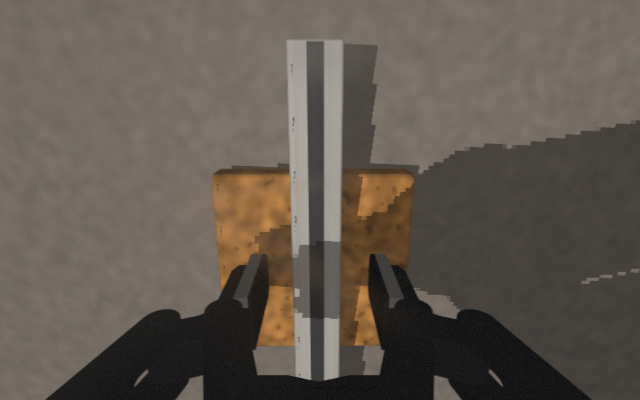

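Bar (image column about 317, pad edges 215–415) runs straight between the fingers. Grip and lift.

Call:
{"api": "play_rows", "payload": {
  "series": [
    [0,0,0,0,200],
    [0,0,0,0,255],
    [0,0,0,0,255],
    [0,0,0,0,255],
    [0,0,0,0,255],
    [0,-0.03,0,0,255],
    [0,-0.07,0,0,255],
    [0,-0.11,0,0,255],
    [0,-0.14,0,0,255],
    [0,-0.14,0,0,255]
  ],
  "squeeze": 80
}}

```text
clock: 16.2
position: [412.4, 246.1, 162.7]
ee_rot: [[0.112, 0.044, 0.993], [-0.994, -0.002, 0.112], [0.007, -0.999, 0.044]]
contact_force: [1.4, 0.5, -2.6]
gripper_width: 17.7
```

Run:
```python
from h import *
s=monitor.sense();print(s['position'],s['contact_force'],s['gripper_width'])
d=snap('side','d7');W=cloud(d);np.set_printoptions(precision=4,suppress=True)
for lo in range(310,530,20):
    m=(W[...,2]>120)&(W[...,0]>lo)&(W[...,0]<lo+20)&(W[...,1]>220)&(W[...,1]<275)&(W[...,2]<190)
    if m.sum(): print(lo,m.sum(),np.median(W[m],0))
# target: long bay centre
yaw=np.radians(5.2); u=np.array([-np.sin(yaw),np.cos(yaw)])
off=((-49.5+3)+160)/2; t=np.array([651.8,33.2])+off*u; print('target',t,off)
plan(t[0],t[1],130,5.2)
```

```text
[412.38542698 246.09512624 162.67695266] [ 1.42699303  0.52109011 -2.57345571] 17.66154030552663
310 103 [322.6032 244.7615 174.1146]
330 137 [340.6747 246.6184 174.9226]
350 135 [360.3153 248.7173 174.9889]
370 129 [379.6487 250.146  175.5394]
390 133 [399.264  254.7165 176.1721]
410 77 [421.03   260.3254 174.3447]
430 129 [440.4045 257.9283 175.6859]
450 130 [459.6927 260.1758 175.8617]
470 130 [479.5041 262.5885 175.9863]
490 91 [496.677  264.2755 176.2583]
target [646.6566  89.7164] 56.75
t16.25 shift [0.181  0.0395 0.2156] spin -88.76 cur yaw -83.56 rows>=11
```

Call:
{"api": "play_rows", "payload": {
  "series": [
    [0.01,0.0,0.012,-8.5,255],
    [0.028,0.0,0.034,-17,255],
    [0.048,0.0,0.057,-25.5,255],
    [0.068,0.0,0.08,-34,255],
    [0.088,0.0,0.104,-42.5,255],
    [0.108,0.0,0.128,-51,255],
    [0.128,0.0,0.152,-59.5,255],
    [0.148,0.01,0.176,-68,255],
    [0.166,0.02,0.198,-76.5,255],
    [0.181,0.03,0.216,-85,255]
  ]
}}

```text
clock: 17.25
position: [646.2, 88.7, 136.0]
ee_rot: [[0.999, 0.035, -0.03], [0.031, -0.004, 1.0], [0.035, -0.999, -0.005]]
contact_force: [0.6, 0.9, -2.3]
gripper_width: 17.9
```

Call:
{"api": "play_rows", "payload": {
  "series": [
    [0,0,0,-3.5,255],
    [0,0,0,-5,255],
    [0,0,0,-5,255]
  ]
}}

```text
clock: 17.55
position: [644.9, 88.8, 133.9]
ee_rot: [[0.993, 0.032, -0.117], [0.117, -0.003, 0.993], [0.031, -0.999, -0.007]]
contact_force: [0.4, 0.7, -2.2]
gripper_width: 18.0
```

Run:
```python
from h import *
s=monitor.sense();print(s['position'],s['ee_rot'])
c=snap('wrist','w8');d=snap('side','d8');c2=snap('scene','s8')
np.set_printoptions(precision=4,suppress=True)
for C in (d,c2):
  W=cloud(C)
  for lo in range(-20,220,20):
    m=(W[...,2]>s['position'][2]-15)&(W[...,1]>lo)&(W[...,1]<lo+20)&(W[...,0]>615)&(W[...,0]<690)&(W[...,2]<s['position'][2]+25)
    if m.sum(): print(lo,m.sum(),np.median(W[m],0))
  z=s['position'][2]; m=(W[...,2]>z)&(W[...,2]<z+15)&(abs(W[...,0]-650)<30)&(abs(W[...,1]-95)<110)
  print(cv2.minAreaRect(W[m][:,:2].astype(np.float32)))
a=cv2.resize(c['img'][:,:,::-1],(400,250));b=cv2.resize(d['img'][150:300,150:390,::-1],(400,250))
cv2.imwrite('pics/c10.png',np.hstack([a,b]))
plan(646.7,89.7,60,5.2)
```

```text
[644.90097314  88.81477505 133.85306119] [[ 0.99264924  0.03157964 -0.11683409]
 [ 0.11699902 -0.00341971  0.99312614]
 [ 0.03096302 -0.99949539 -0.00708936]]
-20 7 [649.3744  -4.1175 152.3482]
0 21 [645.4848   8.0374 151.8686]
20 3 [642.8595  25.7993 150.8435]
40 7 [655.8331  54.8887 151.174 ]
60 23 [650.5107  73.1669 150.5609]
80 96 [640.5733  95.1177 149.2992]
100 70 [638.5207 106.8444 148.2945]
120 61 [636.2033 129.9076 147.0937]
140 67 [632.7906 149.6396 145.8962]
160 80 [629.6878 172.0426 144.4188]
180 47 [634.7166 182.2336 137.9062]
((644.0082397460938, 92.07552337646484), (46.328155517578125, 187.07980346679688), 14.33482551574707)
-20 48 [657.6149  -4.9722 149.1006]
0 58 [658.9242   9.4484 154.8757]
20 62 [655.5488  30.3669 153.2425]
40 55 [652.5297  50.6156 152.3302]
60 66 [649.1123  72.6471 151.7356]
80 60 [648.758   85.9212 151.8511]
100 15 [637.4878 107.386  150.0772]
120 1 [650.1898 139.7498 150.8341]
140 7 [649.233  149.1337 137.7926]
160 1 [647.9998 162.3636 131.7862]
((647.4227294921875, 74.07978820800781), (39.62584686279297, 164.21913146972656), 0.1892048865556717)
t17.70 shift [-0.0016  0.0758  0.0011] spin 1.55 cur yaw 6.75 rows>=2
```

View pics/c10.png

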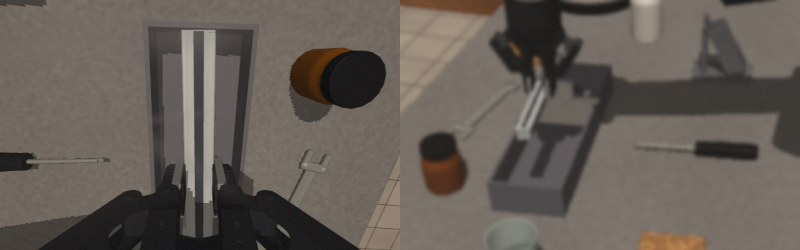

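Call:
{"api": "play_rows", "payload": {
  "series": [
    [-0.001,0.02,0.001,1.5,255],
    [-0.0016,0.04,0.001,1.5,255],
    [-0.0016,0.06,0.001,1.5,255],
    [-0.0016,0.066,0.001,1.5,255],
    [-0.0016,0.066,0.001,1.5,255]
  ]
}}

```text
clock: 18.2
position: [645.6, 89.9, 69.0]
ee_rot: [[0.995, 0.033, -0.091], [0.091, -0.004, 0.996], [0.032, -0.999, -0.007]]
contact_force: [-0.8, 0.1, -1.3]
gripper_width: 17.8
```

Run:
```python
from h import *
np.set_printoptions(precision=4,suppress=True)
s=monitor.sense();print(s['position'])
c=snap('wrist','w9');d=snap('side','d9');W=cloud(c)
z=s['position'][2]
m=(W[...,2]>z+4)&(W[...,2]<z+25)&(W[...,0]>600)&(W[...,0]<690)&(W[...,1]>120)&(W[...,1]<230)
print('bar far part',cv2.minAreaRect(W[m][:,:2].astype(np.float32)),W[m][:,1].max(),np.median(W[m],0))
a=cv2.resize(c['img'][:,:,::-1],(400,250));b=cv2.resize(d['img'][150:300,150:390,::-1],(400,250))
cv2.imwrite('pics/c11.png',np.hstack([a,b]))
plan(646.7,89.7,9,5.2)
```

```text
[645.554   89.9417  68.9835]
bar far part ((638.7064208984375, 151.22796630859375), (20.098949432373047, 63.99093246459961), 5.387333393096924) 183.941546079353 [638.4525 154.7047  80.3347]
t18.30 shift [-0.0027  0.062   0.0004] spin 0.05 cur yaw 5.25 rows>=2
```

View pics/c11.png

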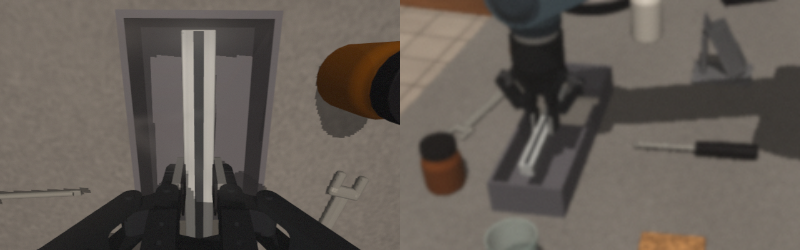

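Call:
{"api": "play_rows", "payload": {
  "series": [
    [-0.001,0.015,0,0,255],
    [-0.002,0.03,0,0,255],
    [-0.002,0.04,0,0,255],
    [-0.002,0.048,0,0,255],
    [-0.002,0.054,0,0,255],
    [-0.002,0.058,0,0,255],
    [-0.002,0.06,0,0,255]
  ],
  "squeeze": 40
}}

```text
clock: 19.0
position: [647.7, 89.2, 11.7]
ee_rot: [[0.995, 0.036, -0.092], [0.092, -0.004, 0.996], [0.036, -0.999, -0.007]]
contact_force: [-3.3, -1.9, 5.8]
gripper_width: 18.1
```

Run:
```python
from h import *
np.set_printoptions(precision=4,suppress=True)
s=monitor.sense();print(s['position'],s['contact_force'])
c=snap('wrist','w10');W=cloud(c)
for lo in range(120,190,10):
    m=(W[...,2]>15)&(W[...,2]<50)&(abs(W[...,0]-638)<14)&(W[...,1]>lo)&(W[...,1]<lo+10)
    if m.sum(): print(lo,m.sum(),np.median(W[m],0))
```

```text
[647.6639  89.2165  11.6601] [-3.2997 -1.9181  5.8045]
120 1159 [642.3504 125.1367  25.0973]
130 1296 [641.7162 135.0208  24.9997]
140 1402 [640.6938 145.0628  24.8179]
150 1501 [639.6869 155.1335  24.6741]
160 1619 [638.7318 165.1014  24.499 ]
170 1728 [637.6486 175.1094  24.3441]
180 430 [638.9059 181.1763  24.1324]
```

View pics/w10.png

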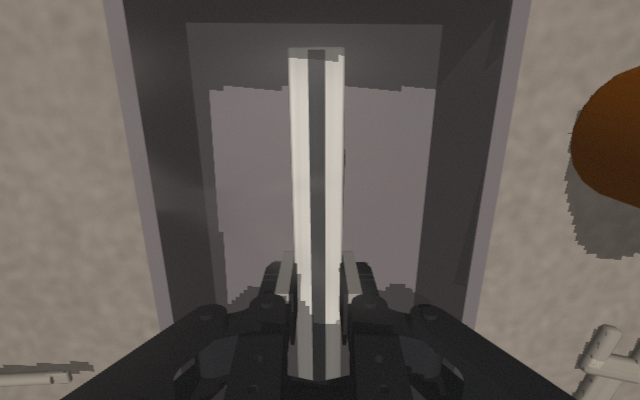

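Call:
{"api": "play_rows", "payload": {
  "series": [
    [0,0.0015,0,0,255],
    [0,0.0015,0,0,255],
    [0,0.0015,0,0,150],
    [0,0.001,0,0,140],
    [0,0.0,0,0,140],
    [0,-0.02,0,0,140],
    [0,-0.05,0,0,140],
    [0,-0.09,0,0,140],
    [0,-0.13,0,0,140],
    [0,-0.17,0,0,60]
  ]
}}

```text
clock: 20.05
position: [641.3, 89.9, 183.3]
ee_rot: [[0.995, 0.037, -0.092], [0.092, -0.004, 0.996], [0.036, -0.999, -0.007]]
contact_force: [-0.4, 0.1, 0.1]
gripper_width: 51.7
```

Call:
{"api": "play_rows", "payload": {
  "series": [
    [0,-0.04,0,0,0],
    [0,-0.07,0.01,0,0],
    [0,-0.09,0.02,0,0],
    [0,-0.09,0.02,0,0],
    [0,-0.09,0.02,0,0]
  ]
}}

```text
clock: 20.55
position: [636.0, 110.1, 272.5]
ee_rot: [[0.995, 0.037, -0.092], [0.092, -0.004, 0.996], [0.036, -0.999, -0.007]]
contact_force: [0.2, 0.7, -0.2]
gripper_width: 85.4
```

Run:
```python
from h import *
np.set_printoptions(precision=4,suppress=True)
s=monitor.sense();print(s['position'],s['contact_force'])
c=snap('wrist','w11');d=snap('side','d11');snap('scene','s11');W=cloud(c)
m=(W[...,2]>19)&(W[...,2]<30)&(abs(W[...,0]-645)<35)&(W[...,1]>-3)&(W[...,1]<188)
p=W[m];print('bar',cv2.minAreaRect(p[:,:2].astype(np.float32)),np.percentile(p[:,2],[5,50,95]))
A=np.c_[p[:,1],np.ones(len(p))];print(np.linalg.lstsq(A,p[:,2],rcond=None)[0])
m=(W[...,2]>82)&(W[...,2]<94)&(abs(W[...,0]-656)<30)&(abs(W[...,1]+16)<25)
print('tab',cv2.minAreaRect(W[m][:,:2].astype(np.float32)))
b=cv2.resize(d['img'][100:350,150:450,::-1],(600,500));cv2.imwrite('pics/c12.png',b)
```

```text
[636.0315 110.073  272.5348] [ 0.1594  0.6894 -0.2139]
bar ((648.1343383789062, 88.96633911132812), (19.87686538696289, 186.42405700683594), 5.602370262145996) [22.8698 24.2441 25.5451]
[ 0.     24.2327]
tab ((655.9970703125, -16.217403411865234), (30.9508113861084, 14.008575439453125), 4.674039363861084)
```

View pics/w11.png

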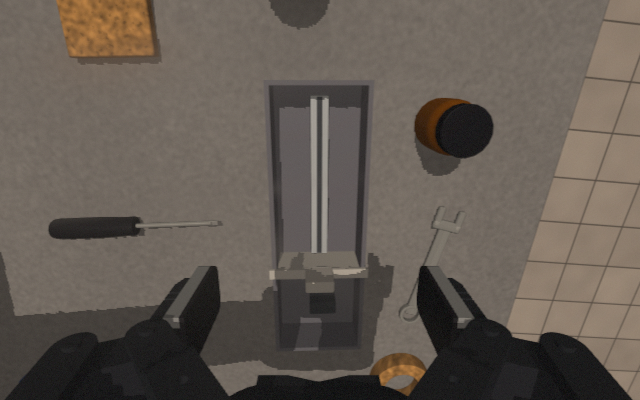

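View pics/c12.png

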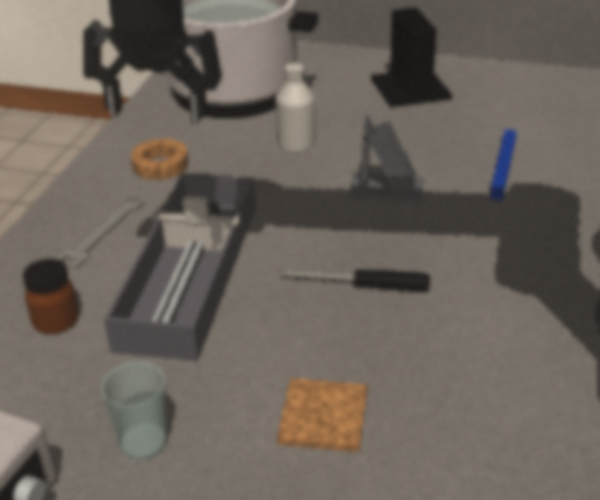

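Run:
```python
from h import *
np.set_printoptions(precision=4,suppress=True)
c=load('s11');W=cloud(c)
m=(W[...,2]>18)&(W[...,2]<50)&(W[...,0]>635)&(W[...,0]<700)&(W[...,1]>-112)&(W[...,1]<-27)
print('clamp',m.sum(),cv2.minAreaRect(W[m][:,:2].astype(np.float32)),W[m][:,2].max())
cv2.imwrite('pics/c13.png',cv2.resize(c['img'][130:290,320:460,::-1],None,fx=3.5,fy=3.5,interpolation=2))
```

```text
clamp 216 ((667.0309448242188, -59.498260498046875), (34.652748107910156, 65.41433715820312), 5.871784687042236) 48.32511682310178
```

View pics/c13.png

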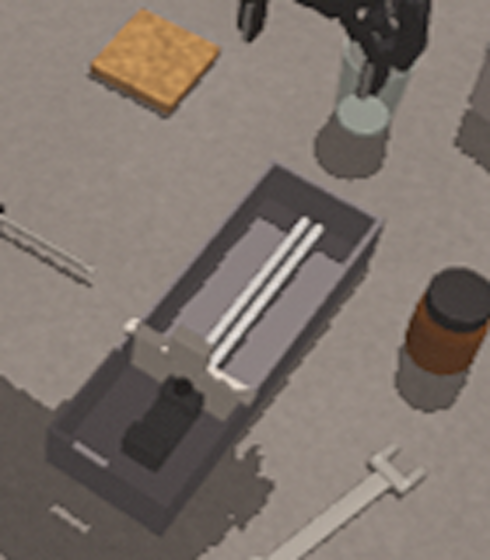

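```bash
python3 -c "
from h import *
print(workorder.sign_off())"
```

```text
the job is handed in; nothing more can be done
None
```

The job is done and handed in at about 21 s on the robot's clock, against the 67 s limit.

**What I did:** I pulled the bar out of the rest along its slope and pivoted it down with its foot on the cork pad. I laid it flat there and let go. Next I gripped the divider's tab and slid it from about +22 mm to about -50 mm. Then I picked the bar up afresh at its middle and laid it lengthwise on the floor of the long bay.

**Last checks:**
- **Bar:** It lies flat, with its top at 24 mm and no measurable slope. It is parallel to the tote to within half a degree, with about 8 mm free at each end of the bay, which is now about 206 mm long.
- **Clamp:** It lies flat in its bay of about 107 mm, so it has some 37 mm of spare length. It sits close to the divider and may be touching it. The last views hid part of it, so its measured size came out short (65 mm instead of 70 mm).
- **Bystanders:** The arm went nowhere near the beaker, bottle or screwdriver, and they look unmoved in the pictures. I did not re-measure their positions.
- **Forces:** The highest wrist force I read was about 20 N, while gripping the tab.
- **Disagreement:** The tool drifted about 2 degrees from vertical over the run. The bar was therefore tilted about 3 degrees while carried, and it settled flat on release.

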